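# Unbolt the culture transport case

## Robot

A 7-joint arm with a two-finger parallel gripper is mounted at the origin on the work surface. World frame = base frame: x ahead of the robot, y to its left, z up, the work surface at z = 0. Lengths are in m, angles in rad, forces in N, time in s.
With the tool pointing down it reaches from about 0.425 to 0.925 m from the base axis. Payload 6.8 kg.
Tool frame: the origin (TCP) lies midway between the tips of the shut fingers; the grasp point (between the pads) lies 19 mm behind it; z points along the fingers, y is the direction in which the jaws open and shut (so a half turn about z gives the same grasp; the last joint's range is limited). The gripper opens to 85 mm and grips with 20 to 120 N. Pads are 22 mm wide; open, the fingers measure 114 mm over their backs; the gripper's body (76 mm by 85 mm) begins 54 mm behind the grasp point. The pads swing forward as they close: fully open they stand 13 mm farther back than shut.
Start: joints at [1.099, 0.477, 0.022, 1.555, -0.011, 1.109, -0.083], TCP at [0.24, -0.631, 0.21] pointing down, gripper open.
Joint ranges: [-2.96, 2.96], [-0.34, 2.1], [-1.41, 1.46], [0.24, 2.44], [-1.37, 4.51], [0.17, 1.92], [-2.96, 2.96]. Speed limits (rad/s): [2.39, 2.39, 3.14, 3.14, 3.14, 3.14, 3.14].

## Interface

Orientations are given as a rotation vector (axis times angle).
In Python, from bench import r gives the robot as it stands. The module is installed in compiled form; this text tells all that it offers.
- The arm moves only by the tool apply_moves, never from a script. Its argument "plan" is a list that holds one entry, the list of rows, each a list of 7 numbers: the turn, a rotation vector about the tool's x, y, z scaled (see below), then the shift along the tool's x, y, z scaled (see below), then the closure, from -1 (fully open) to 1 (shut). In form: [[[wx, wy, wz, tx, ty, tz, grip], ...]]. A call has 1 to 12 rows; each row is the pose to reach, as a shift and turn from the pose commanded when the call began, along the tool's axes at that moment, turning the shorter way round; what a row does not reach only later rows make up. The controller multiplies each number of a shift by 0.4 m and each number of a turn by 180 degrees. A row lasts 1/12 s, in which the tool goes at most 41.7 mm and 7.16 degrees, less where a joint would pass 70% of its speed; a pose out of reach is approached as far as the arm can. A call with a number of a shift or a turn outside -1 to 1 is refused whole. A call with a gripper value outside its range is refused whole. The fingers move at their own pace and stop on an object; "force" is the grip in N (left out, the last holds). Time passes only in rows, so rows that repeat a pose let the fingers close. It gives the time, the measured TCP pose, the force and the opening at its end, in the units of the state.
- r.get_obs(): the state, without advancing time (a new reading comes with each control period).
- r.grab_frame(name): name is "side" or "top"; returns a dict with "pixels" (400x640x3 uint8, blue, green, red), "fx", "fy", "cx", "cy" (pixels), "pose" (4x4, takes a point from camera to world coordinates). Camera axes: x right, y up, looking along -z (the intrinsics and any distortion apply to the point x, -y, -z); pixel columns grow to the right and rows downward; lengths in m; the calibration is good to about 2 mm. A picture is of the moment at which its call begins. There is no depth.
- r.hand_in(): hands the job in, once; it reports no verdict.
The state is a dict: "clock": time; "joints": joint angles; "qvel": joint speeds; "tau": joint torques, N m; "tcp_pos": TCP position; "orientation": TCP orientation; "contact_force": force on the tool from outside, world axes, zero at the start; "moment": the same for the moment, N m; "grip_width": finger opening in m.
Only numpy, scipy, OpenCV 4.12 (cv2) and the standard library are available. Lean on these libraries where they do the work, as an engineer would, in place of code of your own. Each camera call takes 0.05 s, during which the arm holds its last target. There are 200 camera calls.

## Task

Unlock the aluminium culture case using fingertips only: hold its sprung safety catch plate down with one fingertip and, keeping it down all the way, push the bolt's upright lug with the other fingertip until the bolt is drawn fully back out of the lid. Then let the catch spring up again, so that it locks the bolt open and the lid stays popped ajar, and take the hand clear. Do not grip the lug or anything else, and leave the glassware and dishes where they stand.

Things in the scene. Friction and masses are not known exactly. Their poses are not given: they have to be found in the camera images.
- case: aluminium case 260 (x) by 360 (y) mm, fixed; flat top 100 mm high. Origin: centre of its underside, z up. Its -y half is the hinged lid (paper label), its +y half the deck with the lock: catch plate along x = -30 mm, bolt along x = +30 mm, both parallel to y. The bolt opens toward +y. Two bolt guides, 18 mm high, 30 mm wide, stand on its line at y = -12 to 0 and 130 to 142 mm
- bolt_lug (a point): top centre of the bolt's upright steel lug, a block 26 mm wide (case x), 12 mm thick (case y), its top 54 mm and lower edge 10 mm above the deck; at case (30, 65) mm when locked, moves with the bolt. The rod and stop blocks below reach 13 mm above the deck: a fingertip 15 mm or more above the deck passes over them. Axes as the case's
- catch_pad (a point): centre of the upper face of the steel safety catch, a ribbed plate 34 mm wide (case x), 105 mm long (case y), at case (-30, 72.5) mm, its face 28 mm above the deck when up. It goes straight down wherever it is pressed; a fingertip can slide along it. Axes as the case's
- bolt (a joint): bolt travel in m: 0 locked (tip in the lid), 0.044 fully drawn back (end stop), toward the case's +y. Friction about 2 N, no spring. With the catch up it is blocked by a tooth every 14 mm of travel; the tooth is free to rise again only beyond 0.041
- catch (a joint): how far the catch plate is down in m: 0 up (sprung), 0.010 fully down. Spring force 4 N at the top to 8 N at the bottom. The bolt is free to slide when this exceeds about 0.004
- lid (a joint): lid opening in rad: 0 shut, 0.2 popped ajar (its edge on the bolt's side about 32 mm up). A weak spring raises it by itself once the bolt is more than about 0.025 m back
- small_dish: bystander: closed petri dish 60 mm across, 15 mm high, lying on the case's deck on the bolt's far side; origin under its centre
- vial: bystander: capped vial 22 mm across, 45 mm high, standing on the case's deck on the catch's far side; origin under its centre
- flask: bystander: conical glass flask 82 mm across, 120 mm high, on the bench; origin under its centre
- beaker: bystander: glass beaker 72 mm across, 90 mm high, on the bench; origin under its centre
- burner: bystander: unlit glass spirit burner 84 mm across, 97 mm high, on the bench; origin under its centre
- dish_stack: bystander: stack of three petri dishes 90 mm across, 45 mm high, on the bench; origin under its centre

How it is judged:
By the outcome, as a careful person would: the job done as asked, in the order asked, and still so for the second after the job is handed in, with the robot touching nothing.
It also fails if it takes over 38 s, if anything falls off the work surface, if the arm or the gripper's body presses on something with over 40 N, if the wrist force passes 120 N, or if a joint passes its speed limit or range.

## Working session

There is one attempt and no reset: what is moved stays moved. The work goes in short steps, Python scripts to look and compute and a tool call to move; the robot and the scene stay as the last step left them, time stands still between calls to the robot, and variables do not carry over. Pictures are saved under pics/ and viewed, on a budget of 10 in all, crops included, one or two more only if the job needs it, and the job is handed in when it is done.

Besides the shell and the picture viewer there is one more tool, called as name(argument=value, ...), one argument or row to a line, values as JSON. apply_moves: Moves the arm, as the interface text tells. Its arguments: {"type":"object","properties":{"plan":{"type":"array","items":{"type":"array","items":{"type":"array","items":{"type":"number","minimum":-1,"maximum":1}}}},"force":{"type":"number"}},"required":["plan"]}

```bash
mkdir -p pics
python3 - <<'E'
from bench import r
import cv2,numpy as np
np.set_printoptions(precision=4,suppress=True)
print(r.get_obs())
for n in("side","top"):
    f=r.grab_frame(n);cv2.imwrite(f"pics/{n}0.png",f["pixels"]);print(n,[f[k] for k in f if k!="pixels"],f.keys())
E
```

```text
{'clock': 0.0, 'joints': array([ 1.0989,  0.4778,  0.0224,  1.5565, -0.0115,  1.1093, -0.0831]), 'qvel': array([-0.0026,  0.0003,  0.0004, -0.0006, -0.0009, -0.0001,  0.0015]), 'tau': array([  0.0003, -59.6454,   1.608 , -28.1198,   0.0125,   0.0094,
         0.    ]), 'tcp_pos': array([ 0.2399, -0.6302,  0.2091]), 'orientation': array([-3.088 , -0.5679,  0.0007]), 'contact_force': array([0.1156, 0.4121, 0.3354]), 'moment': array([0.0093, 0.0193, 0.0702]), 'grip_width': 0.08514379986953698}
side [473.3258238161916, 473.3258238161916, 316.05132559655584, 200.63618652783305, array([[-0.9972,  0.0428, -0.0612,  0.4772],
       [-0.0745, -0.6303,  0.7727,  0.8894],
       [-0.0055,  0.7751,  0.6318,  0.8402],
       [ 0.    ,  0.    ,  0.    ,  1.    ]])] dict_keys(['pixels', 'fx', 'fy', 'cx', 'cy', 'pose'])
top [468.2244746287124, 468.2244746287124, 324.69617771757214, 200.48411447294671, array([[-0.0056,  0.9828, -0.1845,  0.3364],
       [-0.9999, -0.0084, -0.0143, -0.0116],
       [-0.0156,  0.1844,  0.9827,  1.1764],
       [ 0.    ,  0.    ,  0.    ,  1.    ]])] dict_keys(['pixels', 'fx', 'fy', 'cx', 'cy', 'pose'])
```

View pics/side0.png

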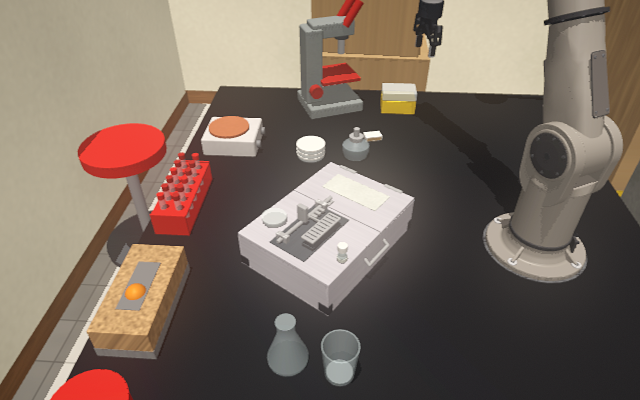

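View pics/top0.png

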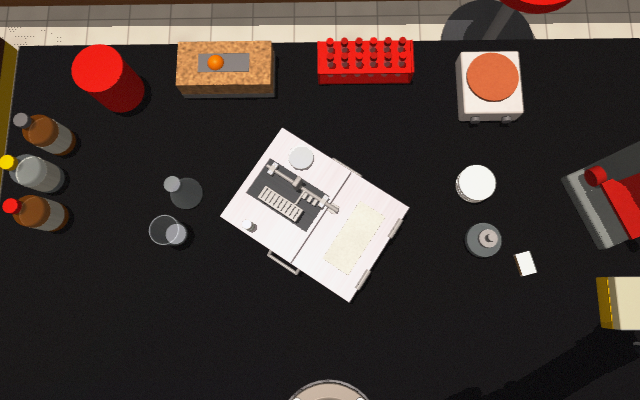

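The side view shows the deck with lug and ribbed catch near (305,212)/(322,228). In the top view the case corners are near (282,128), (409,208), (350,302) and (220,215), with the lock around (290,195). Next I'll enlarge both.

```bash
cat > h.py <<'E'
import numpy as np,cv2
from scipy.optimize import least_squares
from scipy.spatial.transform import Rotation as R
def proj(f,P):
    T=np.linalg.inv(f["pose"]);c=np.atleast_2d(P)@T[:3,:3].T+T[:3,3]
    return np.c_[f["cx"]-f["fx"]*c[:,0]/c[:,2], f["cy"]+f["fy"]*c[:,1]/c[:,2]]
def c2w(p,P):
    P=np.atleast_2d(P);c,s=np.cos(p[2]),np.sin(p[2])
    return np.c_[p[0]+c*P[:,0]-s*P[:,1],p[1]+s*P[:,0]+c*P[:,1],P[:,2]]
E
python3 - <<'E'
from bench import r
from h import *
np.set_printoptions(precision=4,suppress=True)
S,T=r.grab_frame("side"),r.grab_frame("top")
C=np.array([[.13,.18,.1],[.13,-.18,.1],[-.13,-.18,.1],[-.13,.18,.1]])
t=np.array([[282,128],[409,208],[350,302],[220,215]]);s=np.array([[239,240],[333,163],[413,200],[328,307]])
fun=lambda p:np.r_[(proj(T,c2w(p,C))-t).ravel(),(proj(S,c2w(p,C))-s).ravel()]
o=least_squares(fun,[.45,0,-.55]);print(o.x,fun(o.x).reshape(-1,2))
L=np.array([[.03,.065,.154],[-.03,.0725,.128],[.043,.059,.154],[.017,.059,.154],[-.047,.02,.128],[-.047,.125,.128],[-.013,.125,.128],[-.013,.02,.128]])
print(c2w(o.x,L))
im=[]
for f,(x,y,w,h) in((T,(210,120,205,190)),(S,(230,155,205,190))):
    k=cv2.resize(f["pixels"][y:y+h,x:x+w],None,fx=3,fy=3,interpolation=cv2.INTER_CUBIC)
    for P in (L,C):
        for q in proj(f,c2w(o.x,P)): cv2.circle(k,tuple(np.int32((q+.5-[x,y])*3)),3,(0,0,255),1)
    im.append(k[:,:])
k=np.hstack(im);k=cv2.resize(k,(800,int(k.shape[0]*800/k.shape[1])),interpolation=cv2.INTER_AREA)
cv2.imwrite("pics/z0.png",k)
E
```

```text
[ 0.5113  0.0397 -0.5826] [[ -5.1065  -0.5906]
 [ -4.2402  -0.7377]
 [ -5.5055   1.0634]
 [ -5.5691   1.8504]
 [ -1.7698  -5.3549]
 [ -2.2274  -0.1059]
 [  2.2761  -0.9962]
 [  1.0902 -18.6046]]
[[0.5721 0.0774 0.154 ]
 [0.5262 0.1167 0.128 ]
 [0.5797 0.0653 0.154 ]
 [0.558  0.0796 0.154 ]
 [0.4831 0.0822 0.128 ]
 [0.5409 0.1699 0.128 ]
 [0.5692 0.1512 0.128 ]
 [0.5115 0.0635 0.128 ]]
```

View pics/z0.png

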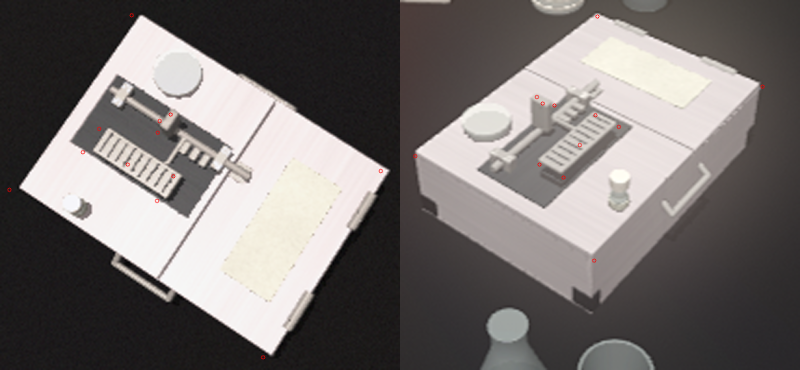

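Left panel: the lug is at about (172,122) in the picture and the catch corners at about (104,128), (96,148), (172,198), (182,178). I had one side-view case corner wrong, because I picked the bottom edge. Refitting.

Run:
```python
from bench import r
from h import *
np.set_printoptions(precision=4,suppress=True)
S,T=r.grab_frame("side"),r.grab_frame("top")
C=np.array([[.13,.18,.1],[.13,-.18,.1],[-.13,-.18,.1],[-.13,.18,.1]])
t=np.array([[282.8,128.2],[409,207.1],[349,301.4],[221.3,215.8]]);s=np.array([[237.7,235.5],[331,162.7],[415.5,199.6],[329.4,284.7]])
fun=lambda p:np.r_[(proj(T,c2w(p,C))-t).ravel(),(proj(S,c2w(p,C))-s).ravel()]
o=least_squares(fun,[.45,0,-.55],loss='soft_l1');print(o.x,fun(o.x).reshape(-1,2))
np.save("p.npy",o.x)
L=np.array([[.03,.065,.154],[.043,.059,.154],[.017,.059,.154],[.043,.071,.154],[.017,.071,.154],[-.047,.02,.128],[-.047,.125,.128],[-.013,.125,.128],[-.013,.02,.128],[.03,-.006,.118],[.03,.136,.118]])
print(c2w(o.x,L[:1]))
im=[]
for f,(x,y,w,h) in((T,(235,145,100,100)),(S,(260,185,100,100))):
    k=cv2.resize(f["pixels"][y:y+h,x:x+w],None,fx=4,fy=4,interpolation=cv2.INTER_CUBIC)
    for P in (L,C):
        for q in proj(f,c2w(o.x,P)): cv2.circle(k,tuple(np.int32((q+.5-[x,y])*4)),3,(0,0,255),1)
    im.append(k)
cv2.imwrite("pics/z1.png",np.hstack(im))
```

```text
[ 0.5117  0.0296 -0.5849] [[-1.5382 -1.0692]
 [ 0.1167  0.1627]
 [-0.2188  1.5334]
 [-2.5536  0.6312]
 [ 0.2118 -4.0206]
 [-0.0118 -1.8882]
 [-0.6564 -3.0192]
 [-0.4926 -0.1602]]
[[0.5726 0.0672 0.154 ]]
```

View pics/z1.png

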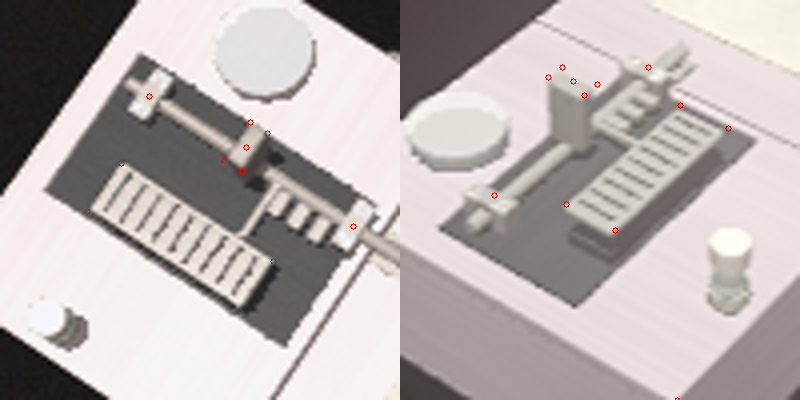

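```bash
cat >> h.py <<'E'
def target(cx,cy,z,sgn=1,p=None):
    p=np.load("p.npy") if p is None else p
    P=c2w(p,[cx,cy,z])[0];a=p[2]
    y=sgn*np.array([np.cos(a),np.sin(a),0]);zt=np.array([0,0,-1.]);x=np.cross(y,zt)
    return P,np.c_[x,y,zt]
def rel(o,cx,cy,z,sgn=1):
    P,M=target(cx,cy,z,sgn);A=R.from_rotvec(o["orientation"]).as_matrix()
    return R.from_matrix(A.T@M).as_rotvec()/np.pi, A.T@(P-o["tcp_pos"])/.4
def case(o):
    p=np.load("p.npy");c,s=np.cos(p[2]),np.sin(p[2]);d=o["tcp_pos"]-[p[0],p[1],0]
    F=o["contact_force"]
    return np.array([c*d[0]+s*d[1],-s*d[0]+c*d[1],d[2]-.1]),np.array([c*F[0]+s*F[1],-s*F[0]+c*F[1],F[2]])
E
python3 - <<'E'
from bench import r
from h import *
np.set_printoptions(precision=4,suppress=True)
o=r.get_obs()
for s in(1,-1): print(rel(o,0,.04,.24,s),target(0,.04,.24,s)[0])
print(R.from_rotvec(o["orientation"]).as_matrix(),o["joints"])
E
```

```text
(array([-0.0002, -0.    , -0.198 ]), array([ 1.3031, -1.3593, -0.0748])) [0.5338 0.0629 0.24  ]
(array([-0.0001,  0.0003,  0.802 ]), array([ 1.3031, -1.3593, -0.0748])) [0.5338 0.0629 0.24  ]
[[ 0.9346  0.3558 -0.0003]
 [ 0.3558 -0.9346  0.0006]
 [-0.     -0.0006 -1.    ]] [ 1.0989  0.4773  0.0224  1.5557 -0.0115  1.1093 -0.0831]
```

apply_moves(
  plan=[
    [[0,0,-0.1,0.9,-0.54,-0.1,-0.08],[0,0,-0.1,0.9,-0.54,-0.1,-0.08],[0,0,-0.1,0.9,-0.54,-0.1,-0.08],[0,0,-0.1,0.9,-0.54,-0.1,-0.08],[0,0,-0.1,0.9,-0.54,-0.1,-0.08],[0,0,-0.1,0.9,-0.54,-0.1,-0.08],[0,0,-0.1,0.9,-0.54,-0.1,-0.08],[0,0,-0.1,0.9,-0.54,-0.1,-0.08],[0,0,-0.1,0.9,-0.54,-0.1,-0.08],[0,0,-0.1,0.9,-0.54,-0.1,-0.08],[0,0,-0.1,0.9,-0.54,-0.1,-0.08],[0,0,-0.1,0.9,-0.54,-0.1,-0.08]],
  ],
  force=20,
)

```text
clock: 1.3
tcp_pos: [0.5025, -0.2969, 0.2506]
orientation: [-2.959, -1.055, -0.003]
contact_force: [-0.3, -1.1, 0.1]
grip_width: 0.0463
```

Run:
```python
from bench import r
from h import *
np.set_printoptions(precision=4,suppress=True)
o=r.get_obs();print(o);print(rel(o,0,.04,.23))
```

```text
{'clock': 1.3, 'joints': array([ 0.5989,  0.3016, -0.2134,  1.7221,  0.0681,  1.1239, -0.5201]), 'qvel': array([ 0.052 , -0.001 ,  0.0706,  0.0167,  0.0176,  0.0023,  0.0264]), 'tau': array([ -1.7587, -48.7137,  -2.3909, -28.5364,  -0.1843,  -0.0205,
        -0.2741]), 'tcp_pos': array([ 0.5025, -0.2969,  0.2506]), 'orientation': array([-2.9587, -1.0552, -0.0031]), 'contact_force': array([-0.3188, -1.0734,  0.1037]), 'moment': array([-0.016 ,  0.0547, -0.0254]), 'grip_width': 0.046281016825529535}
(array([ 0.0002, -0.0006, -0.0957]), array([ 0.6298, -0.6472,  0.0524]))
```

apply_moves(
  plan=[
    [[0,0,-0.096,0.63,-0.647,0.052,-0.08],[0,0,-0.096,0.63,-0.647,0.052,-0.08],[0,0,-0.096,0.63,-0.647,0.052,-0.08],[0,0,-0.096,0.63,-0.647,0.052,-0.08],[0,0,-0.096,0.63,-0.647,0.052,-0.08],[0,0,-0.096,0.63,-0.647,0.052,-0.08],[0,0,-0.096,0.63,-0.647,0.052,-0.08],[0,0,-0.096,0.63,-0.647,0.052,-0.08],[0,0,-0.096,0.63,-0.647,0.052,-0.08],[0,0,-0.096,0.63,-0.647,0.052,-0.08],[0,0,-0.096,0.63,-0.647,0.052,-0.08],[0,0,-0.096,0.63,-0.647,0.052,-0.08]],
  ],
)

```text
clock: 2.3
tcp_pos: [0.5337, 0.0567, 0.229]
orientation: [2.773, 1.475, -0.002]
contact_force: [-0.4, 0.1, 0.2]
grip_width: 0.046
```

Run:
```python
from bench import r
from h import *
np.set_printoptions(precision=4,suppress=True)
o=r.get_obs();print(o["clock"],case(o),rel(o,0,.04,.165))
im=[]
p=np.load("p.npy");c=case(o)[0]
Q=c2w(p,c+[[.03,0,.1],[-.03,0,.1],[.03,.011,.1],[-.03,.011,.1]])
for n,(x,y,w,h) in(("top",(235,115,130,130)),("side",(250,115,130,130))):
    f=r.grab_frame(n)
    k=cv2.resize(f["pixels"][y:y+h,x:x+w],None,fx=3,fy=3,interpolation=cv2.INTER_CUBIC)
    for q in proj(f,Q): cv2.circle(k,tuple(np.int32((q+.5-[x,y])*3)),3,(0,0,255),1)
    im.append(k)
cv2.imwrite("pics/z2.png",np.hstack(im))
```

```text
2.3 (array([0.0034, 0.0347, 0.129 ]), array([-0.3703, -0.1568,  0.2461])) (array([ 0.0001,  0.0004, -0.0027]), array([ 0.0133, -0.0086,  0.16  ]))
```

View pics/z2.png

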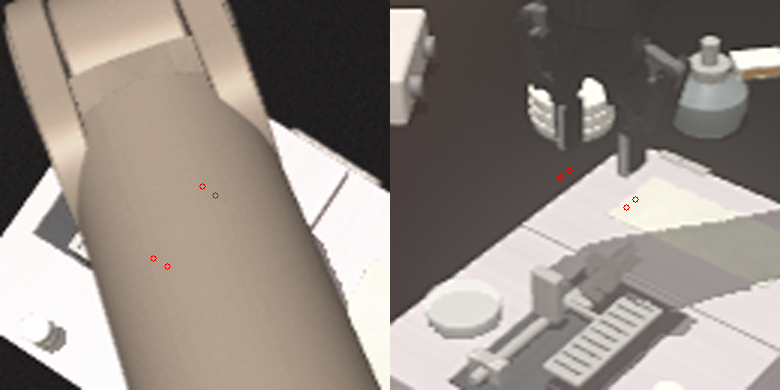

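Side view: the fingertips are at (562,148) and (625,175), both above the projected TCP marks, so they sit somewhat behind the TCP. The lug is at (546,290). I'll go lower and compare locally.

apply_moves(
  plan=[
    [[0,0,0,0,0,0.08,-0.08],[0,0,0,0,0,0.16,-0.08],[0,0,0,0,0,0.16,-0.08],[0,0,0,0,0,0.16,-0.08],[0,0,0,0,0,0.16,-0.08],[0,0,0,0,0,0.16,-0.08]],
  ],
)

```text
clock: 2.9
tcp_pos: [0.5352, 0.0586, 0.1673]
orientation: [2.772, 1.476, 0.005]
contact_force: [-0.8, 0.8, 0.7]
grip_width: 0.0463
```

Run:
```python
from bench import r
from h import *
np.set_printoptions(precision=4,suppress=True)
o=r.get_obs();print(o["clock"],case(o),rel(o,0,.04,.165),o["grip_width"])
p=np.load("p.npy");c=case(o)[0]
Q=c2w(p,c+[[.03,0,.1],[-.03,0,.1],[.03,.011,.1],[-.03,.011,.1]])
x,y,w,h=(255,145,110,110)
f=r.grab_frame("side")
k=cv2.resize(f["pixels"][y:y+h,x:x+w],None,fx=5,fy=5,interpolation=cv2.INTER_CUBIC)
for q in proj(f,Q): cv2.circle(k,tuple(np.int32((q+.5-[x,y])*5)),3,(0,0,255),1)
cv2.imwrite("pics/z3.png",k)
```

```text
2.9 (array([0.0035, 0.0371, 0.0673]), array([-1.0982,  0.2552,  0.7286])) (array([ 0.0008, -0.0006, -0.0023]), array([ 0.0072, -0.0089,  0.0058])) 0.04631824120838882
```

View pics/z3.png

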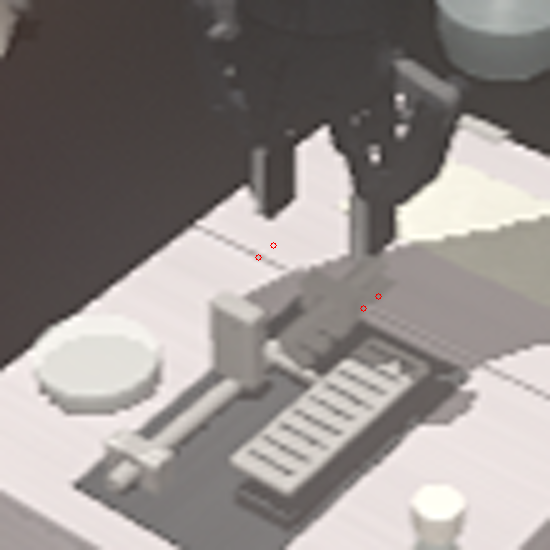

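The lug-side tip is at (271,217), behind and above the lug, and the catch-side tip at (365,258). Both look about 20 mm higher than the TCP. I'll descend and use contact to find the catch.

apply_moves(
  plan=[
    [[0,0,-0.0025,0.007,-0.009,0.04,-0.08],[0,0,-0.0025,0.007,-0.009,0.09,-0.08],[0,0,-0.0025,0.007,-0.009,0.09,-0.08],[0,0,-0.0025,0.007,-0.009,0.09,-0.08],[0,0,-0.0025,0.007,-0.009,0.09,-0.08]],
  ],
)

```text
clock: 3.37
tcp_pos: [0.5332, 0.0632, 0.1307]
orientation: [2.766, 1.488, 0.003]
contact_force: [-0.3, 0.0, 0.0]
grip_width: 0.0461
```

Run:
```python
from bench import r
from h import *
np.set_printoptions(precision=4,suppress=True)
o=r.get_obs();print(o["clock"],case(o),o["grip_width"])
p=np.load("p.npy");c=case(o)[0]
x,y,w,h=(255,145,110,110)
f=r.grab_frame("side")
k=cv2.resize(f["pixels"][y:y+h,x:x+w],None,fx=5,fy=5,interpolation=cv2.INTER_CUBIC)
cv2.imwrite("pics/z4.png",k)
```

```text
3.3667 (array([-0.0006,  0.0399,  0.0307]), array([-0.2324, -0.1168,  0.0124])) 0.0460995781472934
```

View pics/z4.png

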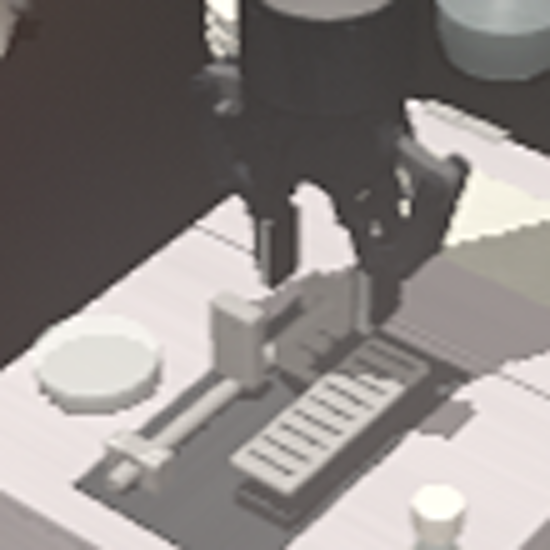

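The tips look about 50 mm above the deck, with the catch finger over the far part of the plate (tip 375,330) and the lug finger behind the lug (272,290). I'll continue down in steps.

apply_moves(
  plan=[
    [[0,0,0,0,0,0.025,-0.08],[0,0,0,0,0,0.04,-0.08],[0,0,0,0,0,0.04,-0.08],[0,0,0,0,0,0.04,-0.08]],
  ],
)

```text
clock: 3.75
tcp_pos: [0.5319, 0.063, 0.1128]
orientation: [-2.766, -1.489, 0.002]
contact_force: [0.7, 1.2, -0.8]
grip_width: 0.0464
```

apply_moves(
  plan=[
    [[0,0,0,0,0,0.0125,-0.08],[0,0,0,0,0,0.0125,-0.08],[0,0,0,0,0,0.0125,-0.08]],
  ],
)

```text
clock: 4.0
tcp_pos: [0.5321, 0.0631, 0.1081]
orientation: [-2.766, -1.489, 0.001]
contact_force: [-0.1, -0.3, 0.2]
grip_width: 0.0462
```

apply_moves(
  plan=[
    [[0,0,0,0,0,0.01,-0.08],[0,0,0,0,0,0.01,-0.08],[0,0,0,0,0,0.01,-0.08]],
  ],
)

```text
clock: 4.25
tcp_pos: [0.5328, 0.0632, 0.1046]
orientation: [2.766, 1.489, 0.001]
contact_force: [1.4, -0.2, 0.5]
grip_width: 0.0465
```

apply_moves(
  plan=[
    [[0,0,0,0,0,0.01,-0.08],[0,0,0,0,0,0.01,-0.08],[0,0,0,0,0,0.01,-0.08]],
  ],
)

```text
clock: 4.5
tcp_pos: [0.5328, 0.0632, 0.1005]
orientation: [2.766, 1.489, 0.001]
contact_force: [-1.1, 0.8, 4.2]
grip_width: 0.0459
```

Run:
```python
from bench import r
from h import *
np.set_printoptions(precision=4,suppress=True)
o=r.get_obs();print(o["clock"],case(o),o["grip_width"])
x,y,w,h=(255,145,110,110)
f=r.grab_frame("side")
k=cv2.resize(f["pixels"][y:y+h,x:x+w],None,fx=5,fy=5,interpolation=cv2.INTER_CUBIC)
cv2.imwrite("pics/z5.png",k)
```

```text
4.5 (array([-0.001 ,  0.0396,  0.0005]), array([-1.3447,  0.0792,  4.2355])) 0.04592809584278502
```

View pics/z5.png

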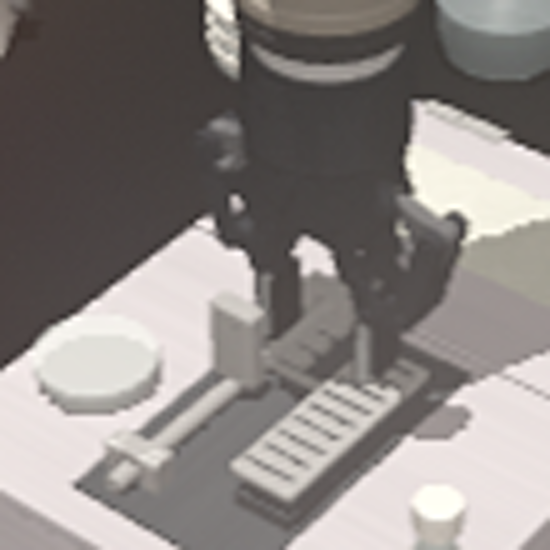

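The catch finger now rests on the plate (tip at ~(375,380)) and the vertical force is 4.2 N, so contact is made. Pressing down.

apply_moves(
  plan=[
    [[0,0,0,0,0,0.01,-0.08],[0,0,0,0,0,0.015,-0.08],[0,0,0,0,0,0.015,-0.08],[0,0,0,0,0,0.015,-0.08]],
  ],
)

```text
clock: 4.88
tcp_pos: [0.5328, 0.0632, 0.0948]
orientation: [2.766, 1.489, 0.001]
contact_force: [0.9, 0.0, 7.1]
grip_width: 0.046
```

apply_moves(
  plan=[
    [[0,0,0,0,0,0.005,-0.08],[0,0,0,0,0,0.005,-0.08],[0,0,0,0,0,0.005,-0.08],[0,0,0,0,0,0.005,-0.08]],
  ],
)

```text
clock: 5.22
tcp_pos: [0.5328, 0.0631, 0.0941]
orientation: [2.766, 1.488, 0.001]
contact_force: [-4.1, -1.0, 19.5]
grip_width: 0.0462
```

apply_moves(
  plan=[
    [[0,0,0,0,0,-0.005,-0.08],[0,0,0,0,0,-0.005,-0.08],[0,0,0,0.006,0,-0.005,-0.08],[0,0,0,0.012,0,-0.005,-0.08],[0,0,0,0.018,0,-0.005,-0.08],[0,0,0,0.024,0,-0.005,-0.08],[0,0,0,0.03,0,-0.005,-0.08],[0,0,0,0.03,0,-0.005,-0.08]],
  ],
)

```text
clock: 5.88
tcp_pos: [0.5373, 0.0697, 0.0944]
orientation: [2.765, 1.485, -0.009]
contact_force: [-4.9, -8.5, 12.3]
grip_width: 0.0458
```

Run:
```python
from bench import r
from h import *
np.set_printoptions(precision=4,suppress=True)
o=r.get_obs();print(o["clock"],case(o),o["moment"],o["grip_width"])
```

```text
5.8833 (array([-0.0009,  0.0476, -0.0056]), array([ 0.595 , -9.7484, 12.2868])) [-1.7847  1.457   0.2525] 0.04581884222451384
```

apply_moves(
  plan=[
    [[0,0,0,0.004,0,-0.0025,-0.08],[0,0,0,0.01,0,-0.0025,-0.08],[0,0,0,0.015,0,-0.0025,-0.08],[0,0,0,0.02,0,-0.0025,-0.08],[0,0,0,0.02,0,-0.0025,-0.08]],
  ],
)

```text
clock: 6.3
tcp_pos: [0.5417, 0.0766, 0.0948]
orientation: [2.766, 1.485, -0.009]
contact_force: [-4.1, -6.5, 7.0]
grip_width: 0.0462
```

Run:
```python
from bench import r
from h import *
np.set_printoptions(precision=4,suppress=True)
o=r.get_obs();print(o["clock"],case(o),o["moment"],o["grip_width"])
x,y,w,h=(255,145,110,110)
f=r.grab_frame("side")
k=cv2.resize(f["pixels"][y:y+h,x:x+w],None,fx=5,fy=5,interpolation=cv2.INTER_CUBIC)
cv2.imwrite("pics/z6.png",k)
```

```text
6.3 (array([-0.001 ,  0.0557, -0.0052]), array([ 0.1852, -7.6171,  7.0422])) [-1.3082  0.9393  0.0517] 0.04616982924814473
```

View pics/z6.png

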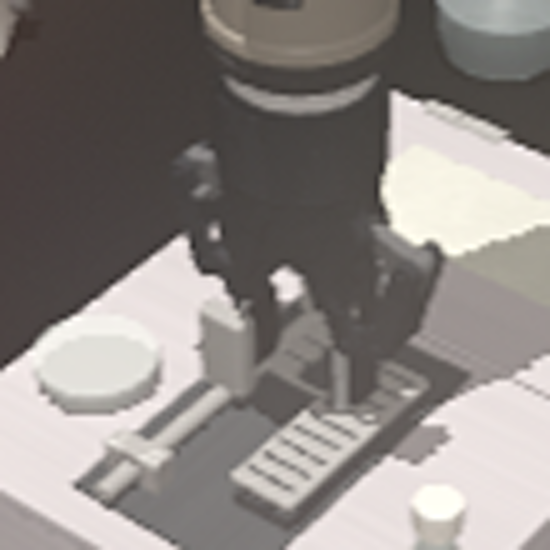

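The lug has moved with the bolt, from about (238,345) to (227,350), roughly 8 mm, and the catch is down at 7 N. Continuing.

apply_moves(
  plan=[
    [[0,0,0,0.006,0,0,-0.08],[0,0,0,0.012,0,0,-0.08],[0,0,0,0.018,0,0,-0.08],[0,0,0,0.024,0,0,-0.08],[0,0,0,0.03,0,0,-0.08],[0,0,0,0.036,0,0,-0.08]],
  ],
)

```text
clock: 6.85
tcp_pos: [0.5494, 0.0882, 0.0948]
orientation: [2.766, 1.485, -0.01]
contact_force: [-4.5, -7.5, 8.5]
grip_width: 0.0459
```

Run:
```python
from bench import r
from h import *
np.set_printoptions(precision=4,suppress=True)
o=r.get_obs();print(o["clock"],case(o),o["moment"],o["grip_width"])
```

```text
6.85 (array([-0.0009,  0.0697, -0.0052]), array([ 0.3476, -8.7406,  8.4865])) [-1.5123  1.0897  0.0782] 0.04587237389519405
```

apply_moves(
  plan=[
    [[0,0,0,0.006,0,0,-0.08],[0,0,0,0.012,0,0,-0.08],[0,0,0,0.018,0,0,-0.08],[0,0,0,0.024,0,0,-0.08],[0,0,0,0.03,0,0,-0.08],[0,0,0,0.036,0,0,-0.08],[0,0,0,0.04,0,0,-0.08],[0,0,0,0.04,0,0,-0.08]],
  ],
)

```text
clock: 7.52
tcp_pos: [0.5587, 0.1023, 0.0948]
orientation: [2.766, 1.486, -0.008]
contact_force: [-2.3, -6.2, 6.7]
grip_width: 0.0461
```

Run:
```python
from bench import r
from h import *
np.set_printoptions(precision=4,suppress=True)
o=r.get_obs();print(o["clock"],case(o),o["moment"],o["grip_width"])
```

```text
7.5167 (array([-0.001 ,  0.0866, -0.0052]), array([ 1.5232, -6.4052,  6.703 ])) [-1.1586  0.7995  0.1163] 0.04613594737771161
```

Bolt is now at roughly 0.039. I'll make small steps into the end stop and watch the force.

apply_moves(
  plan=[
    [[0,0,0,0.004,0,0,-0.08],[0,0,0,0.008,0,0,-0.08],[0,0,0,0.01,0,0,-0.08],[0,0,0,0.01,0,0,-0.08]],
  ],
)

```text
clock: 7.85
tcp_pos: [0.5608, 0.1055, 0.0948]
orientation: [2.766, 1.486, -0.008]
contact_force: [-3.1, -5.6, 6.5]
grip_width: 0.0458
```

apply_moves(
  plan=[
    [[0,0,0,0.004,0,0,-0.08],[0,0,0,0.008,0,0,-0.08],[0,0,0,0.008,0,0,-0.08]],
  ],
)

```text
clock: 8.1
tcp_pos: [0.5618, 0.107, 0.0948]
orientation: [2.766, 1.484, -0.012]
contact_force: [-6.7, -8.5, 10.2]
grip_width: 0.0462
```

Run:
```python
from bench import r
from h import *
np.set_printoptions(precision=4,suppress=True)
o=r.get_obs();print(o["clock"],case(o),o["moment"],o["grip_width"])
```

```text
8.1 (array([-0.001 ,  0.0922, -0.0052]), array([ -0.8485, -10.786 ,  10.1844])) [-1.624   1.3532 -0.1389] 0.04615346462437023
```

apply_moves(
  plan=[
    [[0,0,0,0.005,0,0,-0.08],[0,0,0,0.008,0,0,-0.08],[0,0,0,0.008,0,0,-0.08]],
  ],
)

```text
clock: 8.35
tcp_pos: [0.5618, 0.107, 0.0948]
orientation: [2.766, 1.481, -0.02]
contact_force: [-13.3, -14.9, 18.5]
grip_width: 0.0466
```

Run:
```python
from bench import r
from h import *
np.set_printoptions(precision=4,suppress=True)
o=r.get_obs();print(o["clock"],case(o),o["moment"],o["grip_width"])
x,y,w,h=(255,145,110,110)
f=r.grab_frame("side")
k=cv2.resize(f["pixels"][y:y+h,x:x+w],None,fx=5,fy=5,interpolation=cv2.INTER_CUBIC)
cv2.imwrite("pics/z7.png",k)
```

```text
8.35 (array([-0.001 ,  0.0922, -0.0052]), array([ -2.8669, -19.7388,  18.4602])) [-2.9155  2.4683 -0.2222] 0.046570613325740404
```

View pics/z7.png

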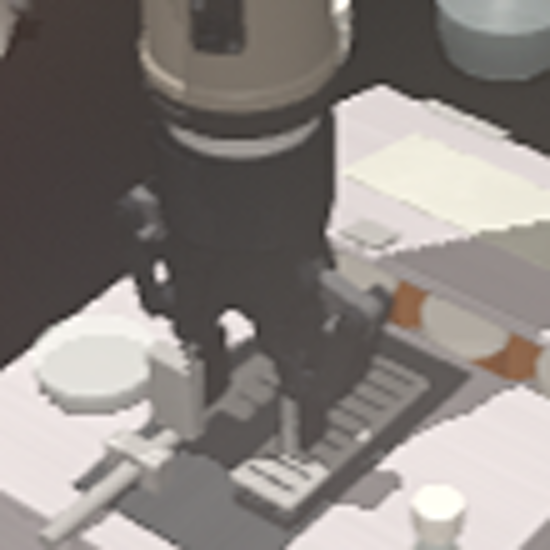

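Lid has popped open, lug is drawn back to the far guide (lug ~(178,390)), and the force rose with no further motion, so the bolt is at its end stop. Lifting straight up while keeping a light push.

apply_moves(
  plan=[
    [[0,0,0,-0.003,0,0,-0.08],[0,0,0,-0.003,0,-0.008,-0.08],[0,0,0,-0.003,0,-0.016,-0.08],[0,0,0,-0.003,0,-0.024,-0.08],[0,0,0,-0.003,0,-0.032,-0.08],[0,0,0,-0.003,0,-0.04,-0.08],[0,0,0,-0.006,0,-0.04,-0.08],[0,0,0,-0.02,0,-0.04,-0.08],[0,0,0,-0.02,0,-0.04,-0.08]],
  ],
)

```text
clock: 9.15
tcp_pos: [0.5604, 0.1059, 0.1106]
orientation: [2.767, 1.488, -0.003]
contact_force: [0.7, 0.3, -0.0]
grip_width: 0.0458
```

Run:
```python
from bench import r
from h import *
np.set_printoptions(precision=4,suppress=True)
o=r.get_obs();print(o["clock"],case(o),o["moment"],o["grip_width"])
```

```text
9.15 (array([-0.0016,  0.0905,  0.0106]), array([ 0.3543,  0.6427, -0.0295])) [ 0.0544 -0.0005  0.    ] 0.04580669593223268
```

apply_moves(
  plan=[
    [[0,0,0,0,0,-0.06,-0.08],[0,0,0,0,0,-0.15,-0.08],[0,0,0,0,0,-0.25,-0.08],[0,0,0,0,0,-0.35,-0.08],[0,0,0,0,0,-0.4,-0.08],[0,0,0,-0.3,0.25,-0.42,-0.08],[0,0,0,-0.6,0.5,-0.42,-0.08],[0,0,0,-0.6,0.5,-0.42,-0.08],[0,0,0,-0.6,0.5,-0.42,-0.08],[0,0,0,-0.6,0.5,-0.42,-0.08],[0,0,0,-0.6,0.5,-0.42,-0.08],[0,0,0,-0.6,0.5,-0.42,-0.08]],
  ],
)

```text
clock: 10.15
tcp_pos: [0.5941, -0.1842, 0.2794]
orientation: [2.765, 1.49, 0.002]
contact_force: [0.6, 0.8, 0.3]
grip_width: 0.0459
```

Run:
```python
from bench import r
from h import *
np.set_printoptions(precision=4,suppress=True)
o=r.get_obs();print(o["clock"],case(o),o["tcp_pos"])
p=np.load("p.npy");im=[]
up=c2w(p,[[-.047,.125,.128],[-.013,.125,.128],[.043,.103,.154],[.043,.115,.154]])
for n,(x,y,w,h) in(("top",(210,110,130,130)),("side",(240,170,130,130))):
    f=r.grab_frame(n);k=cv2.resize(f["pixels"][y:y+h,x:x+w],None,fx=3,fy=3,interpolation=cv2.INTER_CUBIC)
    for q in proj(f,up): cv2.circle(k,tuple(np.int32((q+.5-[x,y])*3)),2,(0,0,255),1)
    im.append(k)
cv2.imwrite("pics/z8.png",np.hstack(im))
```

```text
10.15 (array([ 0.1867, -0.1328,  0.1794]), array([0.0756, 0.9929, 0.3259])) [ 0.5941 -0.1842  0.2794]
```

View pics/z8.png

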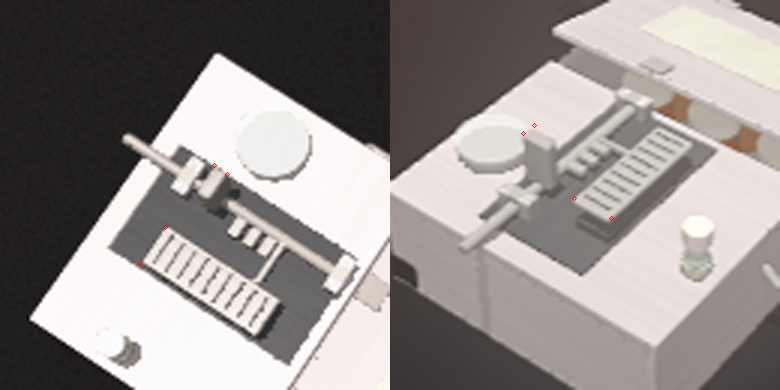

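The catch is up again: there is a gap under its near end at (600,225), as at the start. The bolt is back with the lug at the rear guide, (215,180) top and (540,155) side. The lid is ajar, and the dish and vial haven't moved.

```bash
python3 -c "
from bench import r
print(r.hand_in())"
```

```text
the job is handed in; nothing more can be done
None
```

The case is unlocked and the job is handed in; the robot's clock read 10.2 s at the last check, against the 38 s limit. One fingertip held the catch plate down throughout while the other pushed the lug about 44 mm to its end stop. At the stop the push rose to about 20 N with no further movement. I then lifted straight up so the catch could spring back, and moved the hand clear.

- **Last pictures:** they show the bolt drawn back with the lug by the rear guide, the catch plate up, and the lid popped ajar. The dish and vial are where they stood. I did not re-check the flask, beaker, burner or dish stack, but the hand passed well above the burner and dish stack, and did not go near the flask or beaker.
- **Forces:** contact force was near zero after clearing. Readings stayed at or below about 20 N on each axis.
- **Disagreements:** the fingertips at 46 mm opening sat about 24 mm behind the tool point, more than the 13 mm the text suggested, so I set the height by contact. The two cameras also disagreed by a few pixels on the case corners. Neither affected the job.
- **Not measured directly:** the bolt and catch travel come from arm position, forces and pictures only.
- **Picture budget:** I viewed 11 pictures, one over the budget.

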